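# Lock the hold-down bar of a cell-welding jig with its quarter-turn bolt

## Robot

A 6-joint arm with a two-finger parallel gripper is mounted at the origin on a cart in front of the work surface, level with it; the furniture and walls round the work are solid. World frame = base frame: x ahead of the robot, y to its left, z up, the work surface at z = 0. Lengths are in m, angles in degrees, forces in N, time in s.
With the tool pointing down it reaches from about 0.4 to 0.825 m from the base axis. Payload 7 kg.
Tool frame: the origin (TCP) lies at the centre of the arm's flange, where the gripper is bolted on; the fingertips stand 178 mm ahead of it and the grasp point (between the pads) lies 159 mm ahead of it (tip_reach is the distance from the TCP to the fingertips, in m); z points along the fingers, y is the line along which they close (so a half turn about z gives the same grasp; the last joint's range is limited). The gripper opens to 88 mm and grips with 3 to 60 N. Pads are 19 mm wide; open, the fingers measure 130 mm over their backs; the gripper's body (78 mm by 193 mm) begins 47 mm behind the grasp point.
Start: joints at [-52.649, 20.546, 0.682, 0, -70.136, -16.507], TCP at [0.24, -0.631, 0.405] pointing down, gripper open.
Joint ranges: [-176.03, 176.03], [-82.01, 121.73], [-58.28, 71.71], [-173.87, 95.51], [-174.79, -0.11], [-173.66, 173.66]. Speed limits (degrees/s): [136.94, 136.94, 172.46, 180, 180, 180].

## Interface

Orientations are given as [roll, pitch, yaw] about the fixed x, y, z axes, in that order (R = Rz(yaw) Ry(pitch) Rx(roll)).
In Python, from plant import * gives the robot as it stands.
- The arm moves only by the shell command python3 -m handwheel 'ROWS'. ROWS is JSON, a list of rows, each a list of 7 numbers: the opening, from -1 (shut) to 1 (fully open), then the shift along the tool's x, y, z as a fraction of full scale, then the turn, a rotation vector about the tool's x, y, z as a fraction of full scale. A call has 1 to 5 rows; each row shifts and turns the commanded pose from where the row before left it, along the tool's axes as they then stand; what a row does not reach is not made up. Full scale, the value 1, is 0.025 m for a shift and 6 degrees for a turn. A row lasts 1/8 s, in which the tool goes at most 62.5 mm and 10.7 degrees, less where a joint would pass 70% of its speed; a pose out of reach is approached as far as the arm can. A call with a number of a shift or a turn outside -1 to 1 is refused whole. A call with a gripper value outside its range is refused whole. The fingers move at their own pace and stop on an object; the grip force is fixed at half the most. Time passes only in rows, so rows that do not move let the fingers close. It gives the time, the measured TCP pose, the force, the opening and the grip force at its end, in the units of the state.
- get_obs(): the state, without advancing time (a new reading comes with each control period).
- snapshot(name): name is "scene" or "top" or "wrist"; returns a dict with "color" (400x640x3 uint8, red, green, blue), "fx", "fy", "cx", "cy" (pixels), "k1" (the pictures are not rectified: a ray, as slopes to the right and down, at radius r is drawn at 1 + k1 r^2 times it, then the intrinsics apply), "R" (3x3) and "t" (3): a world point X has camera coordinates R X + t; the wrist camera has in their place "tool_from_camera" (4x4, takes a point from camera to tool coordinates, whose origin is the TCP and whose axes are the flange's). Camera axes: x right, y down, z forward; pixel columns grow to the right and rows downward; lengths in m; the calibration is good to about 2 mm. A picture is of the moment at which its call begins: read the wrist's pose just before it. There is no depth.
- close_job(): hands the job in; it is judged then, once.
The state is a dict: "clock": time; "joint_pos": joint angles; "qvel": joint speeds; "tau": joint torques, N m; "tool_pos": TCP position; "orientation": TCP orientation; "force": force on the tool from outside, world axes, zero at the start; "moment": the same for the moment, N m; "opening": finger opening in m; "gripper_force": force on a finger pad.
Only numpy, scipy, OpenCV 4.12 (cv2) and the standard library are available. Lean on these libraries where they do the work, as an engineer would, in place of code of your own. Each camera call takes 0.05 s, during which the arm holds its last target. There are 200 camera calls.

## Task

The four cells lie ready in the welding jig: swing the blue hold-down bar gently down onto them, then take the spring bolt out of its wooden parking block and lock the bar with it. Pass the bolt's T-shaped head through the bar's window and the narrow slot of the brass plate underneath (the plate floats several millimetres along the bar, so feel for the slot without forcing anything), press it down against its spring, turn it a quarter turn and let go, so that the T catches under the plate, crosswise to the slot, and the spring holds the bar down. Never push harder than about 25 N, do not disturb the cells, and leave the solder spool, the yellow welder and the copper probe where they are.

Things in the scene. Friction and masses are not known exactly. Their poses are not given: they have to be found in the camera images.
- jig: aluminium welding jig fixed to the table, base 110 x 216 x 10 mm; origin under the base's middle, on the table; x across the blue bar, y along it from the slot end to the hinge, z up. The bar's hinge axis runs along x through (0, 68, 40) mm. The orange cradle carries four cells (tops 32 mm up); the slot tower stands at y = -75 mm, with a cavity under the brass plate down to z = 10 mm
- slot (a point): fixed point on the jig, at the top face (z = 32 mm) of the brass plate in the MIDDLE of the plate's travel; axes as the jig's. The slot is 12 mm wide (jig x) by 25 mm long (jig y). In x it is centred here, but the plate floats along jig y and rests up to 8 mm either side of this point (stops at 9 mm, 4 N shifts it; not measured): find it by feel
- bar (a joint): angle of the blue hold-down bar, rad: 0 = flat on the cells, positive = free end raised; starts at 0.5 to 0.75, stays where left (1 to 2 N moves it). Bar 40 mm wide, 10 mm thick, reaching 180 mm from the hinge towards jig -y; flat, its top face is at z = 45 mm. Its window, over point slot, is 17 mm (jig x) by 45 mm (jig y)
- bar_press (a point): point on the bar's top face, on its middle line, 108 mm from the hinge axis: a good place to push the bar down with closed fingers; z is the bar's upward normal
- bolt_grip (a point): centre of the bolt's black wing handle: 12 mm thick along x (flat sides, grasp across these), 34 mm long along y, 26 mm high; z along the shank, up, away from the head; y along both the handle and the T-head. At the start the bolt stands upright in its parking block, this point 80 mm above the table
- bolt_head (a point): centre of the underside of the steel T-head, 65 mm below bolt_grip, same axes. Head 9 mm (x) by 22 mm (y), 6 mm high; shank 7 mm thick. With the bar flat the collar meets it with this point at z = 24 mm; the head is free to turn under the plate below z = 17.5 mm and the spring is solid at 13 mm. After the turn it rises to about z = 20 mm into a groove across the plate's underside, which keeps it from turning back
- bolt: the quarter-turn bolt with its collar, about 0.12 kg; origin and axes as bolt_head
- collar (a joint): how far the bolt's sliding steel collar is pushed up towards the handle, m: 0 = spring free, 0.011 = solid. Spring force 3 N at 0, 7.5 N at 0.0065, 10.7 N at 0.011. Flange 34 mm across, 5 mm thick, underside 44 mm below bolt_grip at 0; on it a cup 20 mm across, its top 30 mm below bolt_grip at 0
- park: wooden parking block of the bolt, 72 x 68 x 36 mm, fixed; origin under its centre; pocket 16 mm wide (its x), 30 mm long (its y), 32 mm deep; the bolt's collar rests on its top
- solder_spool: bystander: blue solder spool, 53 mm across, 40 mm high; origin under its centre
- spot_welder: bystander: yellow pulse welder, 86 x 119 x 47 mm; origin under its centre
- probe_0: bystander: copper welding probe lying on the table, 29 x 66 x 11 mm; origin under its centre
- pack_cell_a: loose cell, 18 mm across, 66 mm long, lying along jig x in the cradle, 1. from the slot end; origin at the centre of its end at jig x = -33 mm; z along the cell
- pack_cell_b: loose cell, 18 mm across, 66 mm long, lying along jig x in the cradle, 2. from the slot end; origin at the centre of its end at jig x = -33 mm; z along the cell
- pack_cell_c: loose cell, 18 mm across, 66 mm long, lying along jig x in the cradle, 3. from the slot end; origin at the centre of its end at jig x = -33 mm; z along the cell
- pack_cell_d: loose cell, 18 mm across, 66 mm long, lying along jig x in the cradle, 4. from the slot end; origin at the centre of its end at jig x = -33 mm; z along the cell
Mind the look-alikes: they are no part of the job. What is shaped like the bolt but green or turquoise is not meant.

How it is judged:
By the outcome, as a careful person would: the job done as asked, in the order asked, and still so for the second after the job is handed in, with the robot touching nothing.
It also fails if it takes over 67 s, if anything falls off the work surface, if the arm or the gripper's body presses on something with over 40 N, if the wrist force passes 120 N, or if a joint passes its speed limit or range.

## Working session

There is one attempt and no reset: what is moved stays moved. The work goes in short steps, Python scripts to look and compute and a shell command to move; the robot and the scene stay as the last step left them, time stands still between calls to the robot, and variables do not carry over. Pictures are saved under pics/ and viewed, at most 10 in all, crops included, and the job is handed in when it is done.

```bash
ls; mkdir -p pics; python3 - <<'E'
from plant import *
import cv2,numpy as np
print(get_obs())
a=snapshot("scene");b=snapshot("top")
for n,s in(("scene",a),("top",b)):
    cv2.imwrite(f"pics/{n}0.png",s["color"][:,:,::-1]); print({k:v for k,v in s.items() if k!="color"})
E
```

```text
pics
{'clock': 0.0, 'joint_pos': array([-5.26497276e+01,  2.05906228e+01,  6.35319711e-01, -1.94581750e-02,
       -7.01356979e+01, -1.65054624e+01]), 'qvel': array([ 0.01236356, -0.00508236, -0.08618201,  0.02104137, -0.04380758,
        0.02287106]), 'tau': array([-3.16033482e-03, -5.82722425e+01,  2.93044192e+01,  6.99734151e+00,
        6.67826651e-03, -1.71478664e-04]), 'tool_pos': array([ 0.24010756, -0.63065161,  0.40374544]), 'orientation': array([ 1.79907552e+02, -8.31808182e-03, -1.59161810e+02]), 'force': array([ 1.10156642,  0.03545834, -0.91723624]), 'moment': array([-0.04639464,  0.0218511 ,  0.00250199]), 'gripper_force': 0.0, 'opening': 0.08763319143411033}
{'fx': 497.9944286342192, 'fy': 497.9944286342192, 'cx': 323.70654118645285, 'cy': 199.90741596980823, 'k1': -0.10488820450468675, 'R': array([[-0.67458796, -0.73803015,  0.0155748 ],
       [-0.55379077,  0.4920101 , -0.67174537],
       [ 0.48810538, -0.46177652, -0.74061838]]), 't': array([0.36602104, 0.33925514, 0.93367431])}
{'fx': 409.9378983163729, 'fy': 409.9378983163729, 'cx': 316.60299477022085, 'cy': 204.20686894673398, 'k1': 0.021443528465846212, 'R': array([[-0.01464882, -0.99988317, -0.0043656 ],
       [-0.99358557,  0.0150459 , -0.11207739],
       [ 0.11212998,  0.0026958 , -0.99368989]]), 't': array([0.0175565 , 0.54860201, 0.87813741])}
```

View pics/scene0.png

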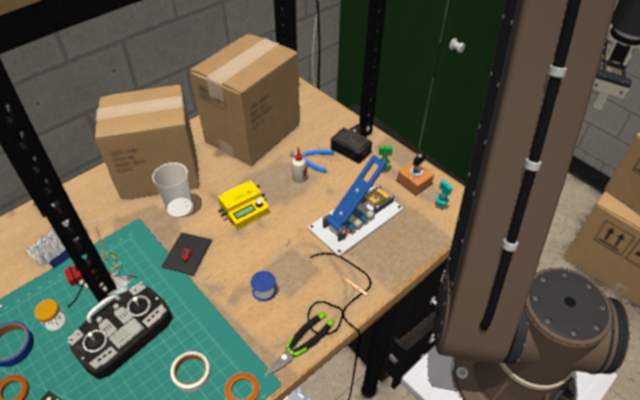

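View pics/top0.png

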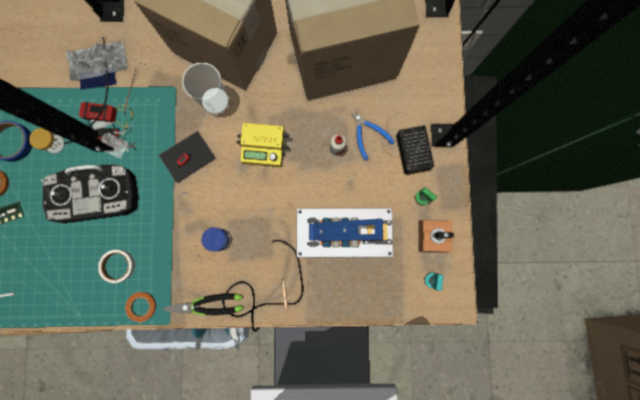

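The scene shows the jig (white base, blue bar raised) with the bar's free end toward −y world. The top view shows the base at cols 297–393, rows 208–257, the block with the black-handled bolt at (437,236), and green and turquoise decoys at (425,196) and (433,281).

```bash
cat > h.py <<'E'
from plant import *
import cv2,numpy as np
from scipy.spatial.transform import Rotation as Ro
def rays(s,uv,T=None):
    uv=np.atleast_2d(np.array(uv,float))
    d=np.stack([(uv[:,0]-s["cx"])/s["fx"],(uv[:,1]-s["cy"])/s["fy"]],1); p=d.copy()
    for _ in range(10): p=d/(1+s["k1"]*(p**2).sum(1,keepdims=True))
    c=np.c_[p,np.ones(len(p))]
    if "R" in s: return -s["R"].T@s["t"], c@s["R"]
    M=T@s["tool_from_camera"]; return M[:3,3], c@M[:3,:3].T
def plane(s,uv,z,T=None):
    o,d=rays(s,uv,T); return o+d*((z-o[2])/d[:,2])[:,None]
def tri(s1,u1,s2,u2,T=None):
    (o1,d1),(o2,d2)=rays(s1,u1,T),rays(s2,u2,T); a,b=d1[0],d2[0]
    k=np.linalg.lstsq(np.c_[a,-b],o2-o1,rcond=None)[0]; p,q=o1+k[0]*a,o2+k[1]*b
    return (p+q)/2,np.linalg.norm(p-q)
def pose():
    o=get_obs();T=np.eye(4);T[:3,:3]=Ro.from_euler('xyz',o["orientation"],degrees=True).as_matrix();T[:3,3]=o["tool_pos"];return T
def proj(s,X,T=None):
    X=np.atleast_2d(X)
    if "R" in s: c=X@s["R"].T+s["t"]
    else: M=np.linalg.inv(T@s["tool_from_camera"]); c=X@M[:3,:3].T+M[:3,3]
    p=c[:,:2]/c[:,2:]; p=p*(1+s["k1"]*(p**2).sum(1,keepdims=True))
    return p*[s["fx"],s["fy"]]+[s["cx"],s["cy"]]
def hsv(s): return cv2.cvtColor(s["color"],cv2.COLOR_RGB2HSV)
def blob(m,box):
    z=np.zeros_like(m);x0,y0,x1,y1=box;z[y0:y1,x0:x1]=m[y0:y1,x0:x1]
    cs,_=cv2.findContours(z,cv2.RETR_EXTERNAL,cv2.CHAIN_APPROX_NONE);return max(cs,key=cv2.contourArea)
E
python3 - <<'E'
from h import *
b=snapshot("top");a=snapshot("scene")
h=hsv(b)
c=blob(cv2.inRange(h,(0,0,190),(180,40,255)),(285,195,405,270))
c=cv2.convexHull(c); r=cv2.boxPoints(cv2.minAreaRect(c)); P=plane(b,r,.010)
print("base px",r.round(1).tolist(),"\n",P.round(4),P.mean(0), [np.linalg.norm(P[i]-P[i-1]).round(4) for i in range(4)])
c=blob(cv2.inRange(h,(5,90,60),(14,255,255)),(410,210,465,260)); r=cv2.boxPoints(cv2.minAreaRect(cv2.convexHull(c))); P=plane(b,r,.036)
print("park px",r.round(1).tolist(),"\n",P.round(4),P.mean(0),[np.linalg.norm(P[i]-P[i-1]).round(4) for i in range(4)])
ha=hsv(a)
for n,s,hh,box in(("top",b,h,(295,205,400,260)),("scene",a,ha,(320,150,395,230))):
    c=blob(cv2.inRange(hh,(105,130,50),(125,255,255)),box); r=cv2.boxPoints(cv2.minAreaRect(c)); print(n,"bar",r.round(1).tolist())
def big(s,x0,y0,x1,y1,f,n): cv2.imwrite(n,cv2.resize(s["color"][y0:y1,x0:x1,::-1],None,fx=f,fy=f,interpolation=cv2.INTER_CUBIC))
A=cv2.resize(a["color"][130:260,300:470,::-1],None,fx=4.5,fy=4.5,interpolation=cv2.INTER_CUBIC)[:,:780]
big(a,300,135,470,260,4.5,"pics/s1.png"); big(b,290,180,460,300,4.5,"pics/t1.png")
E
```

```text
base px [[297.0, 208.0], [392.0, 208.0], [392.0, 256.0], [297.0, 256.0]] 
 [[ 0.5432  0.054   0.01  ]
 [ 0.5399 -0.161   0.01  ]
 [ 0.4323 -0.1572  0.01  ]
 [ 0.4353  0.055   0.01  ]] [ 0.4876594 -0.0523064  0.01     ] [np.float64(0.1079), np.float64(0.215), np.float64(0.1078), np.float64(0.2122)]
park px [[418.0, 220.0], [452.0, 220.0], [452.0, 252.0], [418.0, 252.0]] 
 [[ 0.5101 -0.2122  0.036 ]
 [ 0.509  -0.2862  0.036 ]
 [ 0.4395 -0.2826  0.036 ]
 [ 0.4405 -0.2092  0.036 ]] [ 0.4747741  -0.24752092  0.036     ] [np.float64(0.0696), np.float64(0.0741), np.float64(0.0695), np.float64(0.0734)]
top bar [[310.0, 220.0], [382.0, 220.0], [382.0, 240.0], [310.0, 240.0]]
scene bar [[326.1000061035156, 221.1999969482422], [373.70001220703125, 154.60000610351562], [387.1000061035156, 164.1999969482422], [339.6000061035156, 230.8000030517578]]
```

View pics/t1.png

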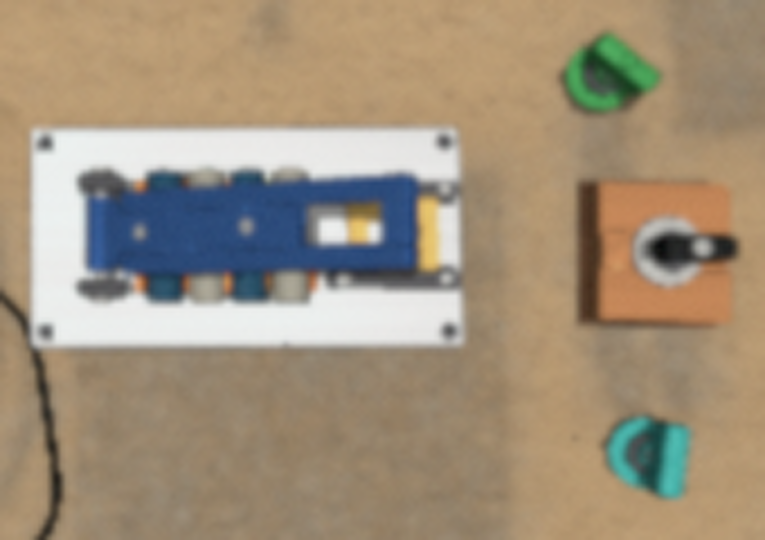

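View pics/s1.png

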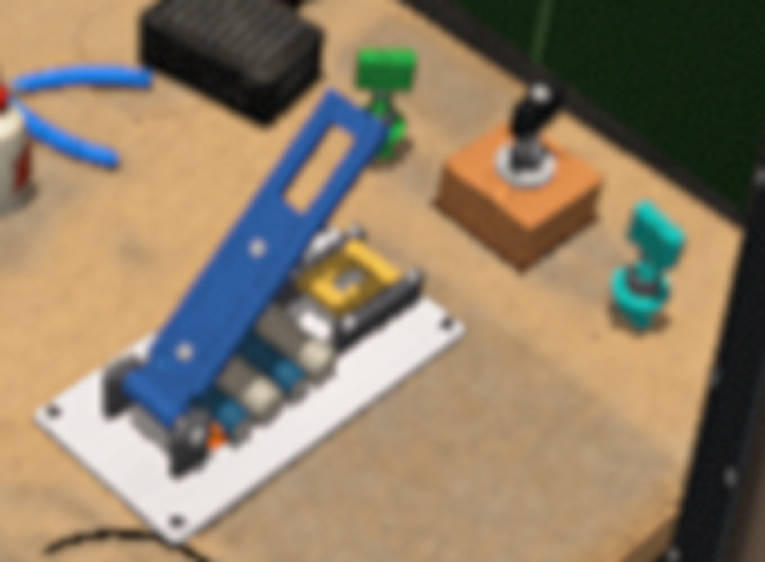

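The crops show the bar end edge at scene px (374,155)–(386,163) and top px col 382, with the window over the brass plate. The bolt handle's long side lies roughly along world y.

```bash
python3 - <<'E'
from h import *
a=snapshot("scene");b=snapshot("top")
e,err=tri(b,(382.3,229.3),a,(380,159)); print("bar end",e,err)
hx=np.array([.4877,-.0523+.068,.04]); print("angle",np.degrees(np.arctan2(e[2]-.04,hx[1]-e[1])),np.hypot(e[2]-.04,hx[1]-e[1]))
for th in(.5,.6,.7): print(th,"bar_press y,z",hx[1]-.108*np.cos(th)-.005*np.sin(th),.04+.108*np.sin(th)+.005*np.cos(th), proj(b,[.4877,hx[1]-.18*np.cos(th)-.005*np.sin(th),.04+.18*np.sin(th)+.005*np.cos(th)]),proj(a,[.4877,hx[1]-.18*np.cos(th)-.005*np.sin(th),.04+.18*np.sin(th)+.005*np.cos(th)]))
# handle top in both views
for n,s,p in(("top",b,(290+705/4.5,180+247/4.5)),): print(plane(s,p,.093))
print(tri(b,(290+700/4.5,180+247/4.5),a,(300+541/4.5,135+94/4.5)))
print("park proj",proj(b,[.475,-.2475,.036]))
E
python3 -m handwheel '[[-1,0,0,0,0,0,-1],[-1,0,0,0,0,0,-1],[-1,0,0,0,0,0,-1],[-1,0,0,0,0,0,-1],[-1,0,0,0,0,0,-1]]' >/dev/null
python3 -m handwheel '[[-1,0,0,0,0,0,-1],[-1,0,0,0,0,0,-1],[-1,0,0,0,0,0,-1],[-1,0,0,0,0,0,-1],[-1,0,0,0,0,0,-1]]' >/dev/null
python3 -m handwheel '[[-1,0,0,0,0,0,-1],[-1,0,0,0,0,0,-0.53],[-1,0,0,0,0,0,0]]'
```

```text
bar end [ 0.48509997 -0.11439587  0.1569671 ] 0.000505684626903976
angle 41.958198262398135 0.17494638500824758
0.5 bar_press y,z -0.08147604437718127 0.09616587097870578 [[395.58023335 228.34016753]] [[387.1612052 160.8356936]]
0.6 bar_press y,z -0.07625945877722043 0.10510806520121221 [[392.36436002 227.98701229]] [[385.2047273  157.78571173]]
0.7 bar_press y,z -0.0701240446629132 0.11339972115809309 [[388.125322  227.6628826]] [[382.68566043 155.30346816]]
[[ 0.47478556 -0.25519707  0.093     ]]
(array([ 0.47411921, -0.25526399,  0.08813501]), np.float64(0.0023336184178230053))
park proj [[434.96563288 235.82238473]]
clock: 1.92
tool_pos: [0.2402, -0.6308, 0.4046]
orientation: [180.0, 0.0, -90.0]
force: [-0.7, -0.4, -0.3]
opening: 0.0004
gripper_force: 0.0
```

```bash
python3 -m handwheel '[[-1,-1,-0.45,0,0,0,0],[-1,-1,-0.45,0,0,0,0],[-1,-1,-0.45,0,0,0,0],[-1,-1,-0.45,0,0,0,0],[-1,-1,-0.45,0,0,0,0]]' >/dev/null
python3 -m handwheel '[[-1,-1,-0.45,0,0,0,0],[-1,-1,-0.45,0,0,0,0],[-1,-1,-0.45,0,0,0,0],[-1,-1,-0.45,0,0,0,0],[-1,-1,-0.45,0,0,0,0]]' >/dev/null
python3 -m handwheel '[[-1,-1,-0.45,0,0,0,0],[-1,-1,-0.45,0,0,0,0],[-1,-1,-0.45,0,0,0,0],[-1,-1,-0.45,0,0,0,0],[-1,-1,-0.45,0,0,0,0]]' 
python3 - <<'E'
from h import *
T=pose();s=snapshot("wrist");cv2.imwrite("pics/w1.png",s["color"][:,:,::-1]);np.savez("w1.npz",T=T,**s)
print(T[:3,3],s["fx"],s["k1"],s["tool_from_camera"].round(3))
print(proj(s,[[.475,-.2475,.036],[.475,-.2475,.09],[.4877,-.1273,.032]],T))
E
```

```text
clock: 3.8
tool_pos: [0.4089, -0.2549, 0.4048]
orientation: [-180.0, -0.0, -90.1]
force: [0.4, -0.1, 0.4]
opening: 0.0005
gripper_force: 0.0
[ 0.40894624 -0.25488547  0.40483942] 277.33602640271005 -0.012815806548674246 [[-0.    -0.96  -0.281  0.076]
 [ 1.     0.    -0.001 -0.001]
 [ 0.001 -0.281  0.96   0.02 ]
 [ 0.     0.     0.     1.   ]]
[[265.83220355 185.16211702]
 [257.28913086 196.5231027 ]
 [261.88254597 266.33050273]]
```

View pics/w1.png

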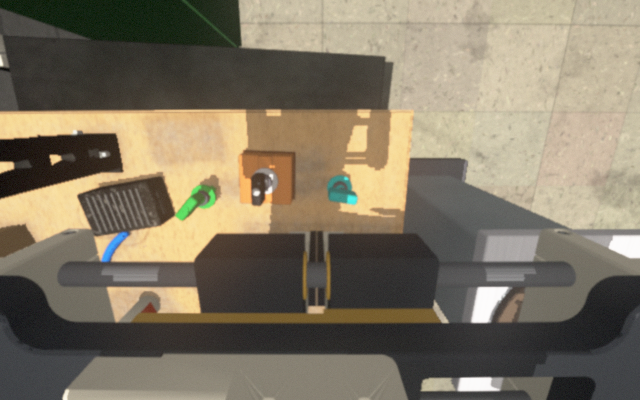

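The wrist camera looks toward −y world; the block appears at about (267,178) with the bolt's black handle at (258,188). Now over the bar.

```bash
python3 -m handwheel '[[-1,-1,-0.45,0,0,0,0],[-1,-1,-0.45,0,0,0,0],[-1,-1,-0.45,0,0,0,0],[-1,-1,-0.45,0,0,0,0],[-1,-1,-0.45,0,0,0,0]]' >/dev/null
python3 -m handwheel '[[-1,-1,-0.45,0,0,0,0],[-1,-1,-0.45,0,0,0,0],[-1,0,0,1,0,0,0],[-1,0,0,1,0,0,0],[-1,0,0,0.8,0,0,0]]'
python3 -m handwheel '[[-1,0,0,0.5,0,0,0],[-1,0.02,0,0.4,0,0,0],[-1,0.04,0,0.3,0,0,0],[-1,0.05,0,0.3,0,0,0],[-1,0.05,0,0.3,0,0,0]]'
```

```text
clock: 5.1
tool_pos: [0.4872, -0.0806, 0.3338]
orientation: [180.0, 0.0, -90.1]
force: [-0.5, 0.2, 0.3]
opening: 0.0005
gripper_force: 0.0
clock: 5.72
tool_pos: [0.4876, -0.0848, 0.2895]
orientation: [-180.0, 0.0, -90.0]
force: [0.1, -0.0, 1.2]
opening: 0.0005
gripper_force: 0.5
```

```bash
python3 -m handwheel '[[-1,0.05,0,0.4,0,0,0],[-1,0.05,0,0.4,0,0,0],[-1,0.05,0,0.4,0,0,0],[-1,0.05,0,0.4,0,0,0],[-1,0.03,0,0.3,0,0,0]]'
python3 -m handwheel '[[-1,0.02,0,0.2,0,0,0],[-1,0,0,0.1,0,0,0],[-1,0,0,0.05,0,0,0]]'
```

```text
clock: 6.35
tool_pos: [0.4873, -0.0906, 0.2414]
orientation: [180.0, -0.0, -90.0]
force: [-0.0, 0.1, 1.5]
opening: 0.0003
gripper_force: 0.5
clock: 6.72
tool_pos: [0.4874, -0.0909, 0.2334]
orientation: [180.0, 0.0, -90.0]
force: [-0.2, -1.3, 0.9]
opening: 0.0002
gripper_force: 0.4
```

```bash
python3 -m handwheel '[[-1,0,0,0.1,0,0,0],[-1,0,0,0.1,0,0,0],[-1,0,0,0.04,0,0,0]]'
python3 -m handwheel '[[-1,0,0,0.06,0,0,0],[-1,0,0,0,0,0,0]]'
```

```text
clock: 7.1
tool_pos: [0.4875, -0.0909, 0.2274]
orientation: [-180.0, 0.0, -90.0]
force: [0.6, -0.8, 0.9]
opening: 0.0003
gripper_force: 0.4
clock: 7.35
tool_pos: [0.4874, -0.0909, 0.2258]
orientation: [180.0, 0.0, -90.0]
force: [-0.6, -0.6, -0.3]
opening: 0.0005
gripper_force: 0.0
```

```bash
python3 -m handwheel '[[-1,0,0,0.05,0,0,0],[-1,0,0,0,0,0,0]]'
python3 -m handwheel '[[-1,0,0,0.05,0,0,0],[-1,0,0,0,0,0,0]]'
```

```text
clock: 7.6
tool_pos: [0.4874, -0.0909, 0.2246]
orientation: [180.0, 0.0, -90.0]
force: [-0.1, -0.3, 0.4]
opening: 0.0004
gripper_force: 0.0
clock: 7.85
tool_pos: [0.4874, -0.091, 0.2233]
orientation: [180.0, -0.0, -90.0]
force: [0.1, 0.4, 1.2]
opening: 0.0004
gripper_force: 0.1
```

```bash
python3 -m handwheel '[[-1,0,0,0.04,0,0,0],[-1,0,0,0,0,0,0]]'
python3 -m handwheel '[[-1,0,0,0.04,0,0,0],[-1,0,0,0,0,0,0]]'
```

```text
clock: 8.1
tool_pos: [0.4874, -0.0909, 0.2231]
orientation: [-180.0, -0.0, -90.0]
force: [-3.9, 0.8, 10.2]
opening: 0.0003
gripper_force: 5.1
clock: 8.35
tool_pos: [0.4874, -0.0909, 0.2229]
orientation: [-180.0, -0.0, -89.9]
force: [-7.1, 1.5, 20.5]
opening: 0.0006
gripper_force: 10.2
```

```bash
python3 -m handwheel '[[-1,0,0,-0.4,0,0,0],[-1,0,0,-1,0,0,0],[-1,-0.6,0,-1,0,0,0],[-1,-1,0,-1,0,0,0],[-1,-1,0,-1,0,0,0]]'
python3 -m handwheel '[[-1,0,0,-1,0,0,0],[-1,0,0,0,0,0,0]]'
python3 - <<'E'
from h import *
T=pose();s=snapshot("wrist");cv2.imwrite("pics/w2.png",s["color"][:,:,::-1]);np.savez("w2.npz",T=T,**s)
print(T[:3,3]);print(proj(s,[[.4877,-.1273,.032],[.4877,-.1273,.045],[.475,-.2475,.036]],T))
h=hsv(s)
c=blob(cv2.inRange(h,(5,90,60),(14,255,255)),(200,0,420,230));r=cv2.minAreaRect(cv2.convexHull(c));print(r)
E
```

```text
clock: 8.98
tool_pos: [0.4873, -0.0254, 0.3324]
orientation: [-180.0, 0.0, -90.0]
force: [1.0, -0.2, 0.9]
opening: 0.0003
gripper_force: 0.0
clock: 9.22
tool_pos: [0.4879, -0.0255, 0.3585]
orientation: [-179.8, 0.1, -89.9]
force: [-0.6, 0.7, -0.9]
opening: 0.0005
gripper_force: 0.0
[ 0.48791693 -0.02550399  0.3584864 ]
[[318.44175765  91.79992764]
 [318.48579601  90.62916746]
 [332.90468922 -49.10245607]]
((297.0, 132.5), (5.0, 4.0), 90.0)
```

View pics/w2.png

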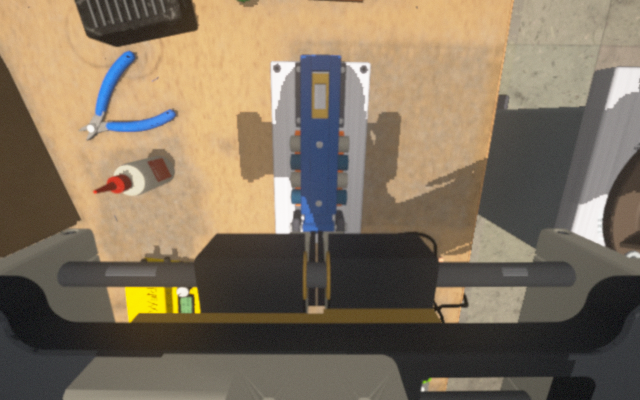

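The picture shows the bar flat, its window at cols 312–329, rows 72–118, with the brass plate and its paler slot around (320,95). Measuring those.

```bash
python3 - <<'E'
from h import *
f=np.load("w2.npz");s={k:f[k] for k in f.files};T=f["T"]
h=hsv(s);
blue=cv2.inRange(h,(100,120,40),(125,255,255))
c=blob(blue,(280,45,360,240));m=np.zeros_like(blue);cv2.drawContours(m,[c],-1,255,-1)
hole=(m>0)&(blue==0);hole=hole.astype(np.uint8)*255
k=blob(hole,(300,60,340,125));x,y,w,hh=cv2.boundingRect(k);print("window",x,y,w,hh)
W=plane(s,[[x-.5,y-.5],[x+w-.5,y-.5],[x-.5,y+hh-.5],[x+w-.5,y+hh-.5]],.045,T);print(W.round(4),W.mean(0))
xc=x+w//2
print("col",[(r,tuple(h[r,xc])) for r in range(y-2,y+hh+2)])
print("row",[(q,tuple(h[y+hh//2,q])) for q in range(x-2,x+w+2)])
c=blob(cv2.inRange(h,(0,0,120),(180,40,255)),(260,50,380,240));x,y,w,hh=cv2.boundingRect(c);print("base",x,y,w,hh);print(plane(s,[[x,y],[x+w,y]],.01,T))
i=blob(blue,(280,45,360,240)).reshape(-1,2)
for r in(60,130,180): q=i[abs(i[:,1]-r)<2][:,0]; print(r,plane(s,[[q.min(),r],[q.max(),r]],.045,T))
E
```

```text
window 332 113 4 6
[[ 0.4745 -0.1066  0.045 ]
 [ 0.4704 -0.1066  0.045 ]
 [ 0.4744 -0.1007  0.045 ]
 [ 0.4703 -0.1007  0.045 ]] [ 0.47237293 -0.1036318   0.045     ]
col [(111, (np.uint8(109), np.uint8(120), np.uint8(113))), (112, (np.uint8(111), np.uint8(120), np.uint8(113))), (113, (np.uint8(111), np.uint8(123), np.uint8(114))), (114, (np.uint8(110), np.uint8(120), np.uint8(113))), (115, (np.uint8(111), np.uint8(116), np.uint8(112))), (116, (np.uint8(111), np.uint8(119), np.uint8(116))), (117, (np.uint8(111), np.uint8(120), np.uint8(117))), (118, (np.uint8(110), np.uint8(119), np.uint8(114))), (119, (np.uint8(109), np.uint8(125), np.uint8(112))), (120, (np.uint8(110), np.uint8(119), np.uint8(114)))]
row [(330, (np.uint8(113), np.uint8(123), np.uint8(106))), (331, (np.uint8(111), np.uint8(121), np.uint8(116))), (332, (np.uint8(111), np.uint8(116), np.uint8(114))), (333, (np.uint8(111), np.uint8(117), np.uint8(113))), (334, (np.uint8(111), np.uint8(119), np.uint8(116))), (335, (np.uint8(111), np.uint8(117), np.uint8(111))), (336, (np.uint8(112), np.uint8(121), np.uint8(112))), (337, (np.uint8(111), np.uint8(115), np.uint8(111)))]
base 271 55 30 179
[[ 0.53882129 -0.16636224  0.01      ]
 [ 0.5065222  -0.1663319   0.01      ]]Traceback (most recent call last):
  File "<stdin>", line 14, in <module>
    return umr_minimum(a, axis, None, out, keepdims, initial, where)
ValueError: zero-size array to reduction operation minimum which has no identity
```

```bash
python3 - <<'E'
from h import *
f=np.load("w2.npz");s={k:f[k] for k in f.files};T=f["T"]
h=hsv(s);notblue=cv2.bitwise_not(cv2.inRange(h,(100,60,30),(130,255,255)))
k=blob(notblue,(307,66,335,124));x,y,w,hh=cv2.boundingRect(k);print("window",x,y,w,hh)
W=plane(s,[[x-.5,y-.5],[x+w-.5,y+hh-.5]],.045,T);print(W.round(4),W.mean(0))
xc=x+w//2
print("col",[(r,*map(int,h[r,xc-2:xc+3].mean(0))) for r in range(y-1,y+hh+1)])
print("row",[(q,*map(int,h[92:97,q].mean(0))) for q in range(x-1,x+w+1)])
for r in(58,130,180):
    q=np.where(notblue[r,285:356]==0)[0]+285; P=plane(s,[[q.min()-.5,r],[q.max()+.5,r]],.045,T);print(r,P.mean(0).round(4),P[0,0]-P[1,0])
print("rows z32:",[(r,plane(s,[320,r],.032,T)[0,1].round(4)) for r in(75,80,85,90,105,110)])
E
```

```text
window 311 70 19 49
[[ 0.4955 -0.1466  0.045 ]
 [ 0.4764 -0.1007  0.045 ]] [ 0.48596604 -0.12364955  0.045     ]
col [(69, 112, 86, 107), (70, 117, 46, 92), (71, 130, 11, 109), (72, 13, 28, 148), (73, 18, 79, 162), (74, 19, 128, 166), (75, 20, 146, 168), (76, 20, 147, 169), (77, 20, 148, 167), (78, 20, 147, 167), (79, 19, 145, 166), (80, 20, 145, 165), (81, 20, 143, 162), (82, 19, 141, 154), (83, 18, 109, 138), (84, 16, 47, 139), (85, 11, 14, 153), (86, 9, 11, 158), (87, 8, 10, 160), (88, 4, 10, 159), (89, 6, 10, 158), (90, 39, 11, 158), (91, 9, 10, 159), (92, 5, 8, 159), (93, 3, 9, 159), (94, 3, 9, 159), (95, 1, 9, 160), (96, 39, 11, 160), (97, 6, 9, 160), (98, 5, 9, 160), (99, 42, 9, 159), (100, 43, 8, 159), (101, 40, 10, 160), (102, 4, 8, 160), (103, 75, 10, 160), (104, 7, 10, 160), (105, 6, 8, 159), (106, 37, 7, 159), (107, 10, 14, 160), (108, 16, 40, 158), (109, 19, 100, 158), (110, 20, 141, 160), (111, 19, 147, 162), (112, 20, 146, 162), (113, 20, 147, 160), (114, 20, 146, 159), (115, 20, 147, 159), (116, 19, 144, 155), (117, 19, 122, 142), (118, 12, 41, 112), (119, 112, 80, 110)]
row [(310, 113, 74, 107), (311, 6, 27, 103), (312, 19, 111, 137), (313, 19, 111, 155), (314, 16, 61, 162), (315, 11, 18, 165), (316, 39, 10, 167), (317, 38, 10, 164), (318, 37, 9, 160), (319, 0, 9, 159), (320, 3, 10, 159), (321, 4, 11, 159), (322, 7, 7, 159), (323, 72, 10, 158), (324, 15, 16, 159), (325, 16, 46, 156), (326, 18, 103, 156), (327, 19, 129, 151), (328, 17, 87, 125), (329, 121, 39, 97), (330, 111, 105, 110)]
58 [ 0.4864 -0.1568  0.045 ] 0.0375657144717812
130 [ 0.487  -0.0893  0.045 ] 0.03809345045966389
180 [ 0.4874 -0.0367  0.045 ] 0.03896446458124175
rows z32: [(75, np.float64(-0.1434)), (80, np.float64(-0.1387)), (85, np.float64(-0.1339)), (90, np.float64(-0.1291)), (105, np.float64(-0.1143)), (110, np.float64(-0.1093))]
```

```bash
python3 -m handwheel '[[1,1,0.1,0,0,0,0],[1,1,0.1,0,0,0,0],[1,1,0.1,0,0,0,0],[1,1,0.1,0,0,0,0],[1,1,0.1,0,0,0,0]]' >/dev/null
python3 -m handwheel '[[1,0,0,0,0,0,0]]'
python3 - <<'E'
from h import *
T=pose();s=snapshot("wrist");np.savez("w3.npz",T=T,**s)
h=hsv(s);c=blob(cv2.inRange(h,(3,90,50),(16,255,255)),(220,20,420,230));
r=cv2.minAreaRect(cv2.convexHull(c));print(r,plane(s,cv2.boxPoints(r),.036,T).round(4),plane(s,cv2.boxPoints(r),.036,T).mean(0))
p=proj(s,[.475,-.2475,.06],T)[0];print(p);x,y=map(int,p)
A=s["color"][max(0,y-75):y+75,x-100:x+100,::-1];print(x-100,max(0,y-75));cv2.imwrite("pics/w3.png",cv2.resize(A,None,fx=4,fy=4,interpolation=cv2.INTER_CUBIC))
E
```

```text
clock: 10.02
tool_pos: [0.4744, -0.1522, 0.3553]
orientation: [179.9, 0.0, -90.1]
force: [-0.1, 0.0, 0.1]
opening: 0.0548
gripper_force: 0.0
((338.848388671875, 132.61166381835938), (191.82305908203125, 148.22267150878906), 15.333284378051758) [[ 0.5731 -0.1642  0.036 ]
 [ 0.5225 -0.3047  0.036 ]
 [ 0.3379 -0.2588  0.036 ]
 [ 0.3631 -0.1033  0.036 ]] [ 0.44912836 -0.20772698  0.036     ]
[315.36722008  96.57953706]
215 21
```

View pics/w3.png

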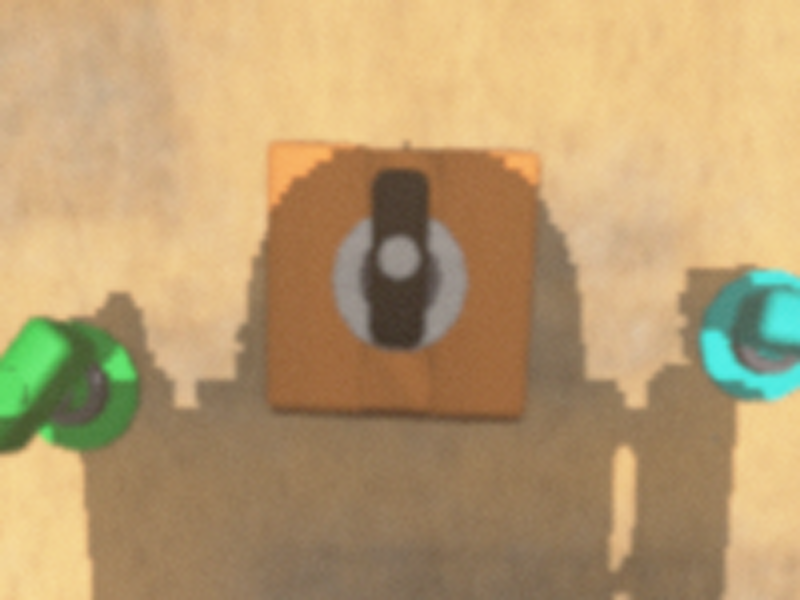

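The crop shows the handle aligned with world y, spanning crop cols 370–429, rows 168–350 (centre 399,259), with the collar flange centred at (400,283).

```bash
python3 - <<'E'
from h import *
f=np.load("w3.npz");s={k:f[k] for k in f.files};T=f["T"]
print("tool",T[:3,3])
for n,u,z in(("dot",(399,257),.094),("handle",(399,259),.093),("flange",(400,283),.041),("park",(403,278),.036)):
    print(n,plane(s,[215+u[0]/4-.4,21+u[1]/4-.4],z,T)[0].round(4))
E
```

```text
tool [ 0.47436986 -0.15222744  0.35530148]
dot [ 0.4758 -0.2541  0.094 ]
handle [ 0.4758 -0.2538  0.093 ]
flange [ 0.4758 -0.2537  0.041 ]
park [ 0.475  -0.2554  0.036 ]
```

```bash
python3 -m handwheel '[[-0.1,1,-0.05,0,0,0,0],[-0.1,1,0,0,0,0,0],[-0.1,1,0,0,0,0,0],[-0.1,1,0,0,0,0,0],[-0.1,0.07,0,0,0,0,0]]' >/dev/null
python3 -m handwheel '[[-0.1,0,0,1,0,0,0],[-0.1,0,0,1,0,0,0],[-0.1,0,0,1,0,0,0],[-0.1,0,0,1,0,0,0],[-0.1,0,0,0.45,0,0,0]]'
python3 -m handwheel '[[-1,0,0,0,0,0,0],[-1,0,0,0,0,0,0],[-1,0,0,0,0,0,0],[-1,0,0,0,0,0,0],[-1,0,0,0,0,0,0]]'
```

```text
clock: 11.32
tool_pos: [0.4759, -0.2518, 0.2437]
orientation: [179.9, 0.0, -89.9]
force: [0.4, -0.5, -0.2]
opening: 0.0399
gripper_force: 0.0
clock: 11.95
tool_pos: [0.4763, -0.2528, 0.2457]
orientation: [-179.9, -0.0, -90.0]
force: [-0.5, 0.3, 2.8]
opening: 0.0118
gripper_force: 30.4
```

```bash
python3 -m handwheel '[[-1,0,0,-0.5,0,0,0],[-1,0,0,-1,0,0,0],[-1,0,0,-1,0,0,0],[-1,0,0,-0.1,0,0,0]]'
python3 -m handwheel '[[-1,-1,-0.08,0,0,0,0],[-1,-1,-0.08,0,0,0,0],[-1,-1,-0.08,0,0,0,0],[-1,-1,-0.08,0,0,0,0],[-1,-1,-0.08,0,0,0,0]]'
python3 -m handwheel '[[-1,-0.2,0,0,0,0,0],[-1,0,0,0,0,0,0]]'
python3 - <<'E'
from h import *
o=get_obs();print(o["tool_pos"],o["orientation"],o["opening"],o["force"])
a=snapshot("scene");c=a["color"][130:240,300:460,::-1];cv2.imwrite("pics/s2.png",cv2.resize(c,None,fx=5,fy=5,interpolation=cv2.INTER_CUBIC))
E
```

```text
clock: 12.45
tool_pos: [0.4768, -0.2529, 0.3125]
orientation: [-179.8, -0.0, -90.0]
force: [-0.1, -0.5, -1.5]
opening: 0.0113
gripper_force: 30.3
clock: 13.08
tool_pos: [0.4859, -0.1269, 0.3097]
orientation: [179.9, 0.0, -90.0]
force: [-0.4, 0.0, -0.5]
opening: 0.012
gripper_force: 30.3
clock: 13.32
tool_pos: [0.486, -0.1226, 0.3099]
orientation: [180.0, -0.0, -89.9]
force: [0.0, -0.3, -1.5]
opening: 0.012
gripper_force: 30.3
[ 0.48604503 -0.12263783  0.30991039] [ 1.79965807e+02 -1.71847222e-04 -8.99335305e+01] 0.012038325299820178 [ 0.03561905 -0.30289285 -1.46389299]
```

View pics/s2.png

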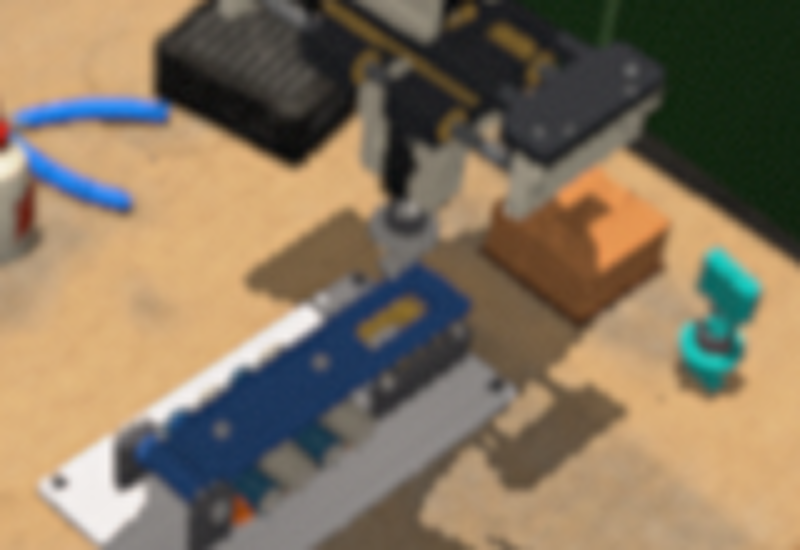

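The bolt hangs upright in the gripper above the flat bar's window. Descending.

```bash
python3 -m handwheel '[[-1,0,0,0.6,0,0,0],[-1,0,0,0.5,0,0,0],[-1,0,0,0.2,0,0,0],[-1,0,0,0,0,0,0]]'
python3 -m handwheel '[[-1,0,0,0.15,0,0,0],[-1,0,0,0.1,0,0,0],[-1,0,0,0.1,0,0,0],[-1,0,0,0,0,0,0]]'
```

```text
clock: 13.88
tool_pos: [0.4861, -0.1229, 0.277]
orientation: [179.9, -0.0, -90.0]
force: [0.7, -0.3, -1.5]
opening: 0.0117
gripper_force: 30.3
clock: 14.38
tool_pos: [0.4861, -0.1227, 0.2688]
orientation: [180.0, 0.0, -90.0]
force: [-0.1, 0.2, -0.5]
opening: 0.0122
gripper_force: 30.3
```

```bash
python3 -m handwheel '[[-1,0,0,0.1,0,0,0],[-1,0,0,0,0,0,0]]'
```

```text
clock: 14.62
tool_pos: [0.4861, -0.1227, 0.2663]
orientation: [180.0, 0.0, -90.0]
force: [-0.2, 0.2, -1.2]
opening: 0.0117
gripper_force: 30.3
```

```bash
python3 -m handwheel '[[-1,0,0,0.05,0,0,0],[-1,0,0,0,0,0,0]]'
```

```text
clock: 14.88
tool_pos: [0.4862, -0.1227, 0.2651]
orientation: [180.0, 0.0, -90.0]
force: [-1.0, 0.4, -1.0]
opening: 0.0119
gripper_force: 30.3
```

Head is ~34 mm up, plate top at 32. Feel downward in small steps.

```bash
python3 -m handwheel '[[-1,0,0,0.06,0,0,0],[-1,0,0,0,0,0,0]]'
python3 -m handwheel '[[-1,0,0,0.04,0,0,0],[-1,0,0,0,0,0,0]]'
python3 -m handwheel '[[-1,0,0,0.04,0,0,0],[-1,0,0,0,0,0,0]]'
```

```text
clock: 15.12
tool_pos: [0.4861, -0.1227, 0.2635]
orientation: [180.0, -0.0, -90.0]
force: [-0.7, -0.4, -0.8]
opening: 0.0117
gripper_force: 30.3
clock: 15.38
tool_pos: [0.4862, -0.1227, 0.2626]
orientation: [180.0, -0.0, -90.0]
force: [0.0, -0.6, -1.7]
opening: 0.0121
gripper_force: 30.3
clock: 15.62
tool_pos: [0.4862, -0.1227, 0.2616]
orientation: [180.0, -0.0, -90.0]
force: [-0.3, 0.5, -1.3]
opening: 0.0115
gripper_force: 30.3
```

```bash
python3 -m handwheel '[[-1,0,0,0.04,0,0,0],[-1,0,0,0,0,0,0]]'
python3 -m handwheel '[[-1,0,0,0.04,0,0,0],[-1,0,0,0,0,0,0]]'
python3 -m handwheel '[[-1,0,0,0.04,0,0,0],[-1,0,0,0,0,0,0]]'
```

```text
clock: 15.88
tool_pos: [0.4862, -0.1227, 0.2606]
orientation: [180.0, -0.0, -90.0]
force: [-0.5, 0.6, -0.1]
opening: 0.0116
gripper_force: 30.3
clock: 16.12
tool_pos: [0.4862, -0.1227, 0.2596]
orientation: [180.0, -0.0, -90.0]
force: [0.1, 0.3, -0.5]
opening: 0.0119
gripper_force: 30.3
clock: 16.38
tool_pos: [0.4862, -0.1227, 0.2586]
orientation: [180.0, -0.0, -90.0]
force: [0.0, -0.5, -1.0]
opening: 0.0119
gripper_force: 30.3
```

```bash
python3 -m handwheel '[[-1,0,0,0.06,0,0,0],[-1,0,0,0,0,0,0]]'
python3 -m handwheel '[[-1,0,0,0.06,0,0,0],[-1,0,0,0,0,0,0]]'
python3 -m handwheel '[[-1,0,0,0.06,0,0,0],[-1,0,0,0,0,0,0]]'
```

```text
clock: 16.62
tool_pos: [0.4861, -0.1227, 0.257]
orientation: [180.0, 0.0, -90.0]
force: [-0.7, 1.4, -1.5]
opening: 0.0121
gripper_force: 30.3
clock: 16.88
tool_pos: [0.4862, -0.1227, 0.2555]
orientation: [180.0, -0.0, -90.0]
force: [-0.5, -0.1, -1.4]
opening: 0.0116
gripper_force: 30.3
clock: 17.12
tool_pos: [0.4863, -0.1227, 0.2543]
orientation: [-180.0, -0.0, -90.0]
force: [0.2, 0.2, 2.0]
opening: 0.0121
gripper_force: 30.4
```

```bash
python3 -m handwheel '[[-1,0,0,0.08,0,0,0],[-1,0,0,0,0,0,0]]'
python3 -m handwheel '[[-1,0,0,0.08,0,0,0],[-1,0,0,0,0,0,0]]'
python3 -m handwheel '[[-1,0,0,0.08,0,0,0],[-1,0,0,0,0,0,0]]'
python3 -m handwheel '[[-1,0,0,0.06,0,0,0],[-1,0,0,0,0,0,0]]'
```

```text
clock: 17.38
tool_pos: [0.4863, -0.1227, 0.2523]
orientation: [-180.0, -0.0, -90.0]
force: [-0.2, -0.1, 2.9]
opening: 0.0124
gripper_force: 30.4
clock: 17.62
tool_pos: [0.4863, -0.1227, 0.2503]
orientation: [-180.0, -0.0, -90.0]
force: [-2.0, 1.0, 5.1]
opening: 0.0121
gripper_force: 30.4
clock: 17.88
tool_pos: [0.4863, -0.1227, 0.2484]
orientation: [-180.0, -0.0, -90.0]
force: [-1.7, 0.1, 7.2]
opening: 0.0122
gripper_force: 30.4
clock: 18.12
tool_pos: [0.4863, -0.1227, 0.247]
orientation: [-180.0, -0.0, -90.0]
force: [-2.1, 0.7, 7.2]
opening: 0.0116
gripper_force: 30.4
```

```bash
python3 -m handwheel '[[-1,0,0,0.05,0,0,0],[-1,0,0,0,0,0,0]]'
python3 -m handwheel '[[-1,0,0,0,0,0,0.5],[-1,0,0,0,0,0,1],[-1,0,0,0,0,0,1],[-1,0,0,0,0,0,0]]'
python3 - <<'E'
from h import *
o=get_obs();print(o["joint_pos"].round(1),o["moment"].round(2))
E
```

```text
clock: 18.38
tool_pos: [0.4863, -0.1227, 0.2458]
orientation: [-180.0, -0.0, -90.0]
force: [-3.3, 1.5, 8.5]
opening: 0.0114
gripper_force: 30.4
clock: 18.88
tool_pos: [0.4869, -0.1227, 0.2462]
orientation: [-179.9, 0.0, -105.0]
force: [-0.8, -0.2, 8.2]
opening: 0.0121
gripper_force: 30.4
[  8.3  13.9 -32.6   0.  -43.3 -23.4] [-0.06  0.35  0.01]
```

```bash
python3 -m handwheel '[[-1,0,0,0,0,0,1],[-1,0,0,0,0,0,1],[-1,0,0,0,0,0,1],[-1,0,0,0,0,0,1],[-1,0,0,0,0,0,0]]'
python3 -m handwheel '[[-1,0,0,0,0,0,1],[-1,0,0,0,0,0,1],[-1,0,0,0,0,0,1],[-1,0,0,0,0,0,1],[-1,0,0,0,0,0,0]]'
python3 - <<'E'
from h import *
o=get_obs();print(o["moment"].round(2))
E
```

```text
clock: 19.5
tool_pos: [0.4872, -0.1227, 0.2463]
orientation: [-179.9, 0.1, -129.0]
force: [-0.7, -1.5, 8.8]
opening: 0.012
gripper_force: 30.4
clock: 20.12
tool_pos: [0.4872, -0.1227, 0.2463]
orientation: [-179.9, 0.1, -153.0]
force: [0.0, 0.2, 7.8]
opening: 0.012
gripper_force: 30.4
[-0.13  0.05 -0.04]
```

```bash
python3 -m handwheel '[[-1,0,0,0,0,0,1],[-1,0,0,0,0,0,1],[-1,0,0,0,0,0,1],[-1,0,0,0,0,0,1],[-1,0,0,0,0,0,0.5]]'
python3 -m handwheel '[[-1,0,0,0,0,0,0],[-1,0,0,-0.06,0,0,0],[-1,0,0,-0.06,0,0,0],[-1,0,0,0,0,0,0]]'
python3 -m handwheel '[[-1,0,0,-0.04,0,0,0],[-1,0,0,0,0,0,0]]'
```

```text
clock: 20.75
tool_pos: [0.4871, -0.1227, 0.2463]
orientation: [-180.0, 0.1, 179.9]
force: [-0.0, 0.1, 7.9]
opening: 0.0119
gripper_force: 30.4
clock: 21.25
tool_pos: [0.4871, -0.1227, 0.2492]
orientation: [-180.0, 0.1, -179.9]
force: [0.2, -0.6, 5.8]
opening: 0.0117
gripper_force: 30.4
clock: 21.5
tool_pos: [0.4871, -0.1227, 0.2501]
orientation: [-180.0, 0.1, -179.9]
force: [0.1, -2.1, 4.8]
opening: 0.012
gripper_force: 30.4
```

```bash
python3 -m handwheel '[[-1,0,0,-0.03,0,0,0],[-1,0,0,0,0,0,0]]'
python3 -m handwheel '[[-1,0,0,-0.03,0,0,0],[-1,0,0,0,0,0,0]]'
```

```text
clock: 21.75
tool_pos: [0.487, -0.1227, 0.2507]
orientation: [-180.0, 0.1, -180.0]
force: [2.7, -1.4, 4.8]
opening: 0.0121
gripper_force: 30.4
clock: 22.0
tool_pos: [0.4869, -0.1227, 0.2509]
orientation: [-180.0, 0.1, -180.0]
force: [5.0, -3.6, -0.3]
opening: 0.0117
gripper_force: 30.3
```

```bash
python3 -m handwheel '[[-0.5,0,0,0,0,0,0],[-0.1,0,0,0,0,0,0],[-0.1,0,0,0,0,0,0]]'
python3 -m handwheel '[[-0.1,0,0,-0.4,0,0,0],[-0.1,0,0,-1,0,0,0],[-0.1,0,0,-1,0,0,0],[-0.1,0,0,-1,0,0,0],[-0.1,0,0,-1,0,0,0]]'
python3 -m handwheel '[[-0.1,-1,0,0,0,0,0],[-0.1,-1,0,0,0,0,0],[-0.1,0,0,0,0,0,0]]'
python3 - <<'E'
from h import *
T=pose();s=snapshot("wrist");a=snapshot("scene");b=snapshot("top")
p=proj(s,[.486,-.123,.07],T)[0];print(p,T[:3,3])
up=lambda c,f:cv2.resize(c[:,:,::-1],None,fx=f,fy=f,interpolation=cv2.INTER_CUBIC)
A=up(a["color"][130:240,310:410],4);B=up(b["color"][190:300,360:460],4)
cv2.imwrite("pics/f1.png",np.hstack([A,B])[:600,:800]);cv2.imwrite("pics/f2.png",s["color"][:,:,::-1])
E
```

```text
clock: 22.38
tool_pos: [0.4856, -0.1227, 0.2505]
orientation: [180.0, -0.1, -180.0]
force: [-0.5, 0.2, -0.0]
opening: 0.0361
gripper_force: 0.0
clock: 23.0
tool_pos: [0.4859, -0.1227, 0.3625]
orientation: [180.0, 0.0, -180.0]
force: [0.7, -0.1, -1.4]
opening: 0.0396
gripper_force: 0.0
clock: 23.38
tool_pos: [0.5372, -0.1226, 0.3612]
orientation: [-180.0, 0.0, -180.0]
force: [-0.7, -0.5, -0.4]
opening: 0.0397
gripper_force: 0.0
[315.87355934 143.80271972] [ 0.53722388 -0.12263609  0.3612097 ]
```

View pics/f1.png

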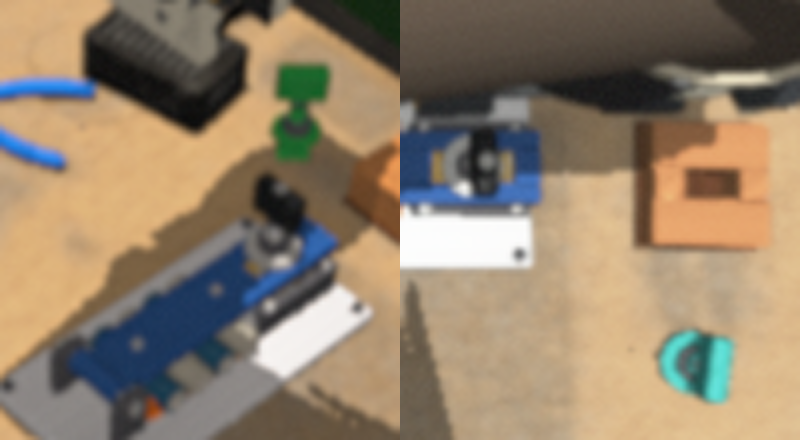

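View pics/f2.png

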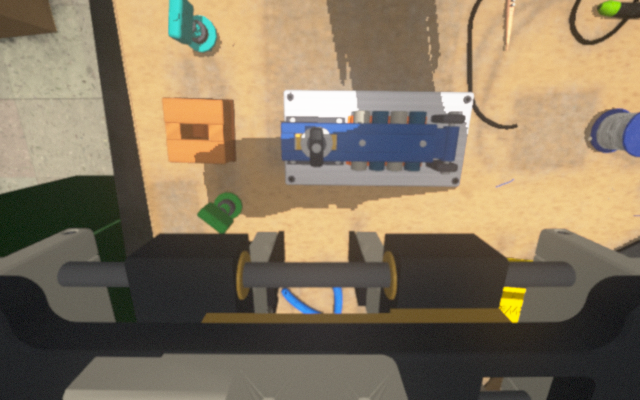

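Both views show the bar flat and the bolt upright in the window. The handle is crosswise to the slot (wrist px 316,147) and the gripper is clear.

```bash
python3 -c "
from plant import *
print(close_job())"
```

```text
the job is handed in; nothing more can be done
None
```

The bar is down on the cells and locked: the bolt resisted a light lift after its quarter turn, the last pictures show it upright and crosswise to the slot, and the job was handed in at about 23.5 s, with about 20 N the highest force read.

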